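# Load the lever weld fixture

### The arm

A 6-joint arm with a two-finger parallel gripper is mounted at the origin on the work surface. World frame = base frame: x ahead of the robot, y to its left, z up, the work surface at z = 0. Lengths are in mm, angles in rad, forces in N, time in s.
With the tool pointing down it reaches from about 300 to 775 mm from the base axis. Payload 14.6 kg.
Tool frame: the origin (TCP) lies at the very end of the fingers, on their centre line; the grasp point (between the pads) lies 19 mm behind it; z points along the fingers, y is the line along which they close (so a half turn about z gives the same grasp; the last joint's range is limited). The gripper opens to 94 mm and grips with 3 to 60 N. Pads are 16 mm wide; open, the fingers measure 119 mm over their backs; the gripper's body (75 mm by 177 mm) begins 78 mm behind the grasp point.
Start: joints at [1.119, 0.3, 1.521, -0, 1.321, -0.067], TCP at [206.452, 509.771, 205.446] pointing down, gripper open.
Joint ranges: [-3.03, 3.03], [-0.79, 2.21], [0.23, 2.52], [-1.04, 4.18], [0, 3.07], [-2.55, 2.55]. Speed limits (rad/s): [2.22, 2.22, 2.57, 3.14, 3.14, 3.14].

### API

Orientations are given as [roll, pitch, yaw] about the fixed x, y, z axes, in that order (R = Rz(yaw) Ry(pitch) Rx(roll)).
In Python, from cell import read_state, viewer, manip, models gives the robot as it stands.
- The arm moves only by the tool carry_out, never from a script. Its argument "deltas" is a list of rows, each an object with "dp": the shift along the tool's x, y, z in mm, a list of three; "roll": the turn about the tool's z in degrees; "gripper": the opening, from -1 (shut) to 1 (fully open), so that 0 is half open. In form: [{"dp": [tx, ty, tz], "roll": roll, "gripper": gripper}, ...]. A call has 1 to 12 rows; each row is the pose to reach, as a shift and turn from the pose commanded when the call began, along the tool's axes at that moment; what a row does not reach only later rows make up. A row lasts 1/12 s, in which the tool goes at most 41.7 mm and 7.16 degrees, less where a joint would pass 70% of its speed; a pose out of reach is approached as far as the arm can. A call with a gripper value outside its range is refused whole. The fingers move at their own pace and stop on an object; "newtons" is the grip in N (left out, the last holds). Time passes only in rows, so rows that repeat a pose let the fingers close. It gives the time, the measured TCP pose, the force, the opening and the grip force at its end, in the units of the state.
- read_state(): the state, without advancing time (a new reading comes with each control period).
- viewer.camera(name): name is "side" or "top"; returns the picture (384x512x3 uint8, red, green, blue); there is no depth.
- viewer.camera_params(name): a dict with "fovy" (degrees; the focal length in pixels is half the picture's height over the tangent of half this angle, whatever the lens; pixels are square), "cx", "cy" (the principal point, pixels), "eye" and "attitude" of the camera in the world. Camera axes: x right, y up, looking along -z (the intrinsics and any distortion apply to the point x, -y, -z); pixel columns grow to the right and rows downward; lengths in mm; the calibration is good to about 2 mm. A picture is of the moment at which its call begins. camera_params takes no time and is no camera call.
- manip.sign_off(): hands the job in; it is judged then, once.
Trained networks look in the newest picture that a camera, given by its name, has taken for a name from the list of things; names that differ only in an ending like _2 or _b are one class to them, and where a whole thing is asked for, a point or a joint stands for the part that bears it (a point fixed in the world has none). Each returns a list of dicts, best first, with "p" (0 to 1); they miss things now and then, are a little off and sometimes report something else, mostly with a low value. They report only what shows in the picture. A call takes as long as a camera call. They do not tell look-alikes from the thing itself.
- models.cut_out(camera, label): "region" (384x512 bool, what is visible of it) and "box" ([left, top, right, bottom] in pixels, round what is visible of it).
The state is a dict: "clock": time; "joints": joint angles; "qd": joint speeds; "effort": joint torques, N m; "eef_pos": TCP position; "eef_rot": TCP orientation; "wrist_force": force on the tool from outside, world axes, zero at the start; "moment": the same for the moment, N m; "finger_gap": finger opening in mm; "finger_force": force on a finger pad.
Only numpy, scipy, OpenCV 4.12 (cv2) and the standard library are available. Lean on these libraries where they do the work, as an engineer would, in place of code of your own. Each camera call takes 0.05 s, during which the arm holds its last target. There are 200 camera calls.

### The job

Load the lever fixture on the round plate: drop the flat washer over the centre spigot, stand the boss on top of it, and lay the two arms flat on their rests, plain end to the boss and eye between the clamp posts; the long arm belongs on the side whose end stop is farther from the spigot, the short arm on the other. The top copper cap, lifted straight off the nested stack, goes mouth down over the boss as its lid. Leave the two other caps stacked where they are.

Things in the scene. Friction and masses are not known exactly. Their poses are not given: they have to be found in the camera images.
- spigot: Fixed upright pin, 16 mm thick, 34 mm high, top 8 mm tapered, in the middle of the dark round fixture plate (320 mm across, top 30 mm above the bench). Origin: pin axis at plate top; z up; x lies in the plate, the two arm stations 75 degrees to either side of it (long +, short -). The plate is bare within 36 mm of the axis and along this x line both ways: straddle the spigot with fingers along x.
- long_nest: Fixed station for the long arm: two rests 14 mm wide, 16 mm high, 42 and 122 mm from the spigot axis; end stop 30 mm high, inner face at 142 mm; two clamp posts with black star knobs at 122 mm, axes 62 mm apart, 40 mm high, 22 mm thick. Origin: where the underside's middle of the long arm belongs, on the rests, 82 mm from the spigot axis, 16 mm above the plate; x away from the spigot, z up.
- short_nest: Fixed station for the short arm, like the other but shorter: rests 42 and 98 mm from the spigot axis, posts at 98 mm (all clamp straps are swung outward), end stop's inner face at 112 mm. Origin: where the underside's middle of the short arm belongs, on the rests, 67 mm from the spigot axis, 16 mm above the plate; x away from the spigot, z up. Laid arms have about 5 mm play each way.
- long_arm: Loose flat steel arm, 110 mm long, 22 mm wide, 10 mm thick, 190 g, with a round eye 30 mm across (hole 12 mm) at its +x end and a plain square end at -x; lies flat on a rubber mat 3 mm thick. Origin: middle of its length, on the underside; x along it towards the eye, z up. Gripped across its middle, the fingers stay clear of the posts.
- short_arm: Loose arm of the same section and eye but 80 mm long, about 140 g. Origin: middle of its length, on the underside; x along it towards the eye, z up. To keep the fingers clear of the clamp posts, grip it across its 22 mm width about 8 mm from the middle towards the plain end (-x).
- washer: Loose flat steel washer, 56 mm across, 6 mm thick, hole 22 mm, about 100 g, lying flat on the mat. Origin: centre of its underside; z up.
- boss: Loose thick-walled steel tube standing on end on the mat, 44 mm across, 40 mm high, bore 22 mm, about 350 g. Origin: centre of its underside; z up. On the washer its top is 46 mm above the plate.
- cap: Top one of three nested stepped copper caps, mouth down, 140 g: crown 48 mm across, 18 mm high, flat top, above a skirt 58 mm across, 14 mm high; the mouth is 52 mm wide, 14 mm deep, and its flat ceiling rests on what it covers. Origin: centre of the mouth's lower rim plane; z up. Grip the crown, above the ledge of the skirt. On the boss its origin is 26 mm above the boss's.
- cap_below: The middle cap of the nested stack, same shape, directly under the top cap, 18 mm lower; only its skirt shows. A third such cap is under it. Stays in place.
There are look-alikes about, which are no part of the job. What is meant by the boss is not blue, and is the larger of those in its own colour.

How it is judged (in metres and radians):
At the end, for the whole second after the job is handed in: Washer flat round the spigot (6 mm off centre at most), boss on it (8 mm), cap resting level on the boss (8 mm); each arm flat on its own rests, eye outward (10 mm along, 8 mm across, 9 degrees); heights within 3 mm; middle cap within 15 mm of its start; all at rest (horizontal distance between washer and spigot below 0.006 m and z of washer in the frame of spigot between -0.003 and 0.003 m and horizontal distance between boss and spigot below 0.008 m and z of boss in the frame of spigot between 0.003 and 0.009 m and horizontal distance between cap and boss below 0.008 m and z of cap in the frame of boss between 0.023 and 0.029 m and x of long_arm in the frame of long_nest between -0.01 and 0.01 m and y of long_arm in the frame of long_nest between -0.008 and 0.008 m and z of long_arm in the frame of long_nest between -0.003 and 0.003 m and angle between the x axis of long_arm and the x axis of long_nest, either way round below 0.157 rad and x of spigot in the frame of long_arm below 0 m and x of short_arm in the frame of short_nest between -0.01 and 0.01 m and y of short_arm in the frame of short_nest between -0.008 and 0.008 m and z of short_arm in the frame of short_nest between -0.003 and 0.003 m and angle between the x axis of short_arm and the x axis of short_nest, either way round below 0.157 rad and x of spigot in the frame of short_arm below 0 m and angle between each of washer, boss, cap, long_arm, short_arm, cap_below's own z axis and vertical below 0.1 rad and linear speed of each of washer, boss, cap, long_arm, short_arm below 0.02 m/s and angular speed of each of washer, boss, cap, long_arm, short_arm below 0.2 rad/s and distance of cap_below from where it was at the start of the episode below 0.015 m); the robot touches nothing.
It fails at once if the rest of the cap stack is dragged along, shifted by more than 20 mm or tipped (distance of cap_below from where it was at the start of the episode above 0.02 m or angle between cap_below's own z axis and vertical above 0.35 rad).
It also fails if it takes over 144 s, if anything falls off the work surface, if the arm or the gripper's body presses on something with over 40 N, if the wrist force passes 120 N, or if a joint passes its speed limit or range.

## Working session

There is one attempt and no reset: what is moved stays moved. The work goes in short steps, Python scripts to look and compute and a tool call to move; the robot and the scene stay as the last step left them, time stands still between calls to the robot, and variables do not carry over. Pictures are saved under pics/ and viewed, at most 14 in all, crops included, and the job is handed in when it is done.

Besides the shell and the picture viewer there is one more tool, called as name(argument=value, ...), one argument or row to a line, values as JSON. carry_out: Moves the arm, as the interface text tells. Its arguments: {"type":"object","properties":{"deltas":{"type":"array"},"newtons":{"type":"number"}},"required":["deltas"]}

```bash
ls; mkdir -p pics; python3 - <<'E'
from cell import read_state, viewer
import cv2
for n in("side","top"):
    im=viewer.camera(n); cv2.imwrite(f"pics/{n}0.png",cv2.resize(im[:,:,::-1],(768,576),interpolation=cv2.INTER_CUBIC)); print(viewer.camera_params(n))
print(read_state())
E
```

```text
pics
{'fovy': 50.98524616165384, 'cx': 256.62538536381635, 'cy': 196.81517421910303, 'eye': array([ 220.43308113, -635.81791889,  465.01273368]), 'attitude': array([ 1.06169583e+00,  5.03296098e-04, -4.74088026e-01])}
{'fovy': 43.58480175690718, 'cx': 250.50672035824954, 'cy': 194.64651402298432, 'eye': array([ 422.38326095,   26.03009311, 1169.96758032]), 'attitude': array([ 0.11291925, -0.01387043, -1.54411708])}
{'clock': 0.1, 'joints': array([ 1.11938089e+00,  3.00429454e-01,  1.52150977e+00, -6.72575282e-06,
        1.32070263e+00, -6.65833715e-02]), 'qd': array([-0.00055022, -0.00175838, -0.00036299, -0.00072853, -0.00039812,
       -0.0004491 ]), 'effort': array([-4.51261394e-04, -5.32649696e+01, -3.53285372e+01,  7.09011080e-02,
        2.35970237e-02, -5.02323883e-05]), 'eef_pos': array([206.36578347, 509.56505884, 204.93933914]), 'eef_rot': array([-3.14054534e+00, -6.33076282e-05,  2.75676222e+00]), 'wrist_force': array([-0.12055577, -0.99288558, -0.11855352]), 'moment': array([-0.02289999, -0.01812967,  0.03114873]), 'finger_force': 0.0, 'finger_gap': 94.33327529689866}
```

View pics/top0.png

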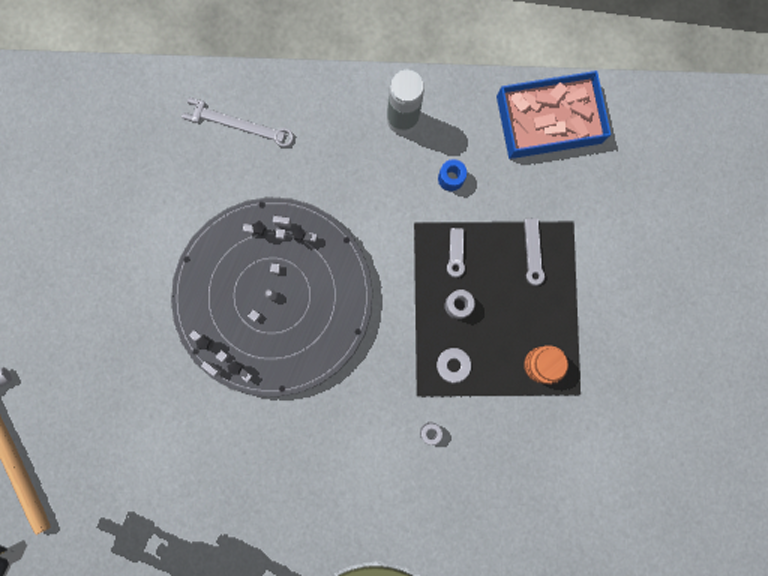

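View pics/side0.png

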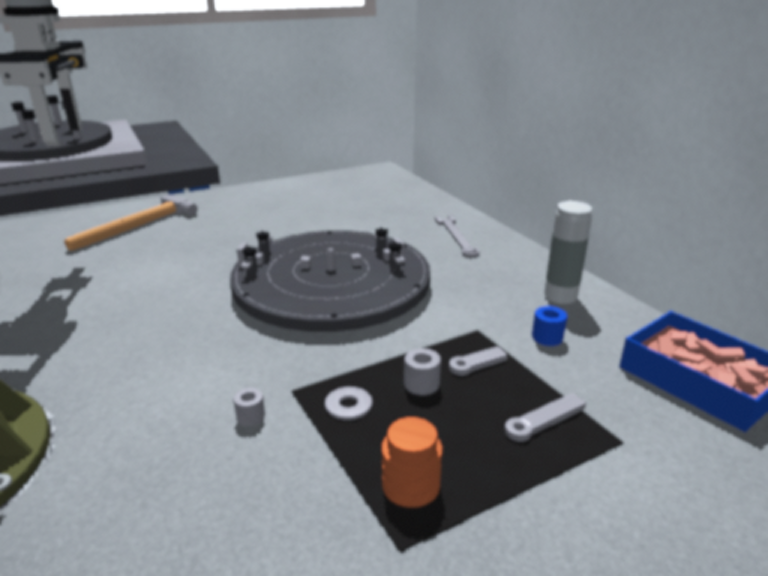

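The top view (768 px) shows the spigot at (268,293). The station at upper (281,220) is the short one and the one at lower left (209,369) is the long one. On the mat are the short arm (456,250), long arm (534,250), boss (460,304), washer (453,365) and caps (547,363).

```bash
cat > h.py <<'E'
import numpy as np, cv2
from scipy.spatial.transform import Rotation as R
from cell import read_state, viewer, models
def cam(n):
    c=viewer.camera_params(n); f=192/np.tan(np.radians(c['fovy'])/2)
    return np.array(c['eye']),R.from_euler('xyz',c['attitude']).as_matrix(),f,c['cx'],c['cy']
def proj(n,P):
    e,M,f,cx,cy=cam(n); q=(np.atleast_2d(P)-e)@M
    return np.c_[cx+f*q[:,0]/-q[:,2], cy-f*q[:,1]/-q[:,2]]
def ray(n,uv,z):
    e,M,f,cx,cy=cam(n); u,v=uv; d=M@np.array([(u-cx)/f,-(v-cy)/f,-1]); return e+d*(z-e[2])/d[2]
E
python3 - <<'E'
from h import *
np.set_printoptions(precision=1,suppress=True)
import pickle
D={}
for n in("top","side"):
    viewer.camera(n)
    for l in("spigot","long_nest","short_nest","long_arm","short_arm","washer","boss","cap","cap_below"):
        r=models.cut_out(n,l); D[n,l]=r
        for k in r[:4]:
            m=k['region']; ys,xs=np.nonzero(m); c=(xs.mean(),ys.mean()) if len(xs) else (0,0)
            print(n,l,round(k['p'],2),np.array(k['box']),np.array(c),len(xs), ray(n,c,{'washer':9,'boss':43,'cap':70}.get(l,13))[:2])
pickle.dump(D,open('d.pkl','wb'))
E
```

```text
top long_nest 0.55 [130.7 206.7 173.7 253.5] [148.  235.7] 430 [448.2 256.3]
top short_nest 0.9 [161.2 142.4 210.5 181.8] [186.3 155.3] 393 [646.2 172.9]
top long_arm 0.67 [346.3 147.2 360.5 185.9] [355.2 166.2] 386 [ 631.2 -240.8]
top short_arm 0.61 [300.2 149.1 309.4 181.6] [303.9 167.2] 261 [ 625.1 -115.1]
top washer 0.58 [289.5 232.7 316.  253.8] [302.2 243.2] 397 [ 440.4 -114.2]
top boss 0.78 [292.9 106.7 313.6 128.1] [300.7 115.9] 348 [ 744.9 -102. ]
top boss 0.71 [297.2 191.4 315.5 212.5] [305.8 201.9] 241 [ 537.  -117.2]
top cap 0.6 [352.9 232.  379.8 251.4] [364.7 242.7] 515 [ 444.3 -250. ]
side spigot 0.61 [216.  163.8 222.5 182.8] [220.  172.5] 93 [564.5 242.6]
side long_nest 0.88 [159.4 154.7 206.9 183.2] [173.4 168.5] 457 [464.7 321.3]
side short_nest 0.87 [234.5 151.7 269.9 179.9] [256.1 166.2] 360 [665.3 234.7]
side long_arm 0.65 [337.6 261.  391.5 293.4] [362.3 277.3] 695 [ 621.4 -246.4]
side short_arm 0.7 [298.4 233.5 338.7 250.3] [317.4 239.9] 415 [ 616.3 -121. ]
side washer 0.98 [215.4 256.7 250.6 283.2] [232.2 268.7] 571 [ 436.3 -120.2]
side boss 0.83 [268.5 231.1 298.2 265.2] [280.9 247.1] 664 [ 520.6 -143.8]
side boss 0.62 [153.4 260.1 175.9 281. ] [165.2 270.3] 405 [ 322.1 -112.7]
side boss 0.61 [353.8 203.  378.6 229.9] [365.3 216.2] 561 [ 720.7 -131.3]
side cap 0.8 [255.8 282.5 291.7 319.6] [273.8 299.1] 1352 [ 432.  -275.2]
side cap_below 0.86 [256.6 314.6 293.6 329. ] [274.4 321.8] 296 [ 440.1 -264.9]
side cap_below 0.35 [159.4 151.7 207.1 184.8] [172.7 168.7] 478 [462.7 320.7]
side cap_below 0.22 [259.2 278.6 293.  317.4] [274.3 298.8] 1329 [ 463.5 -222.9]
```

```bash
python3 - <<'E'
from h import *
a=viewer.camera("top")[:,:,::-1]; b=viewer.camera("side")[:,:,::-1]
A=cv2.resize(a[128:270,112:256],None,fx=4,fy=4,interpolation=cv2.INTER_CUBIC)
cv2.imwrite("pics/c1.png",A)
B=cv2.resize(b[145:218,148:292],None,fx=5.5,fy=5.5,interpolation=cv2.INTER_CUBIC)
cv2.imwrite("pics/c2.png",B)
cv2.imwrite("pics/c3.png",cv2.resize(a[140:268,272:392],None,fx=4.6,fy=4.6,interpolation=cv2.INTER_CUBIC))
E
```

```text
(no output)
```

View pics/c1.png

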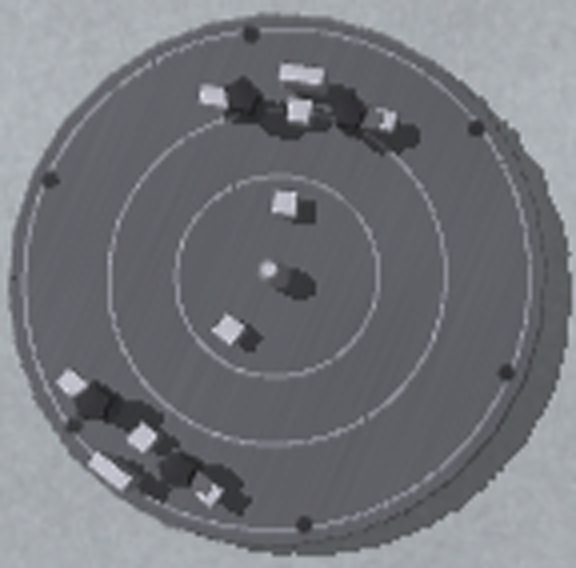

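View pics/c2.png

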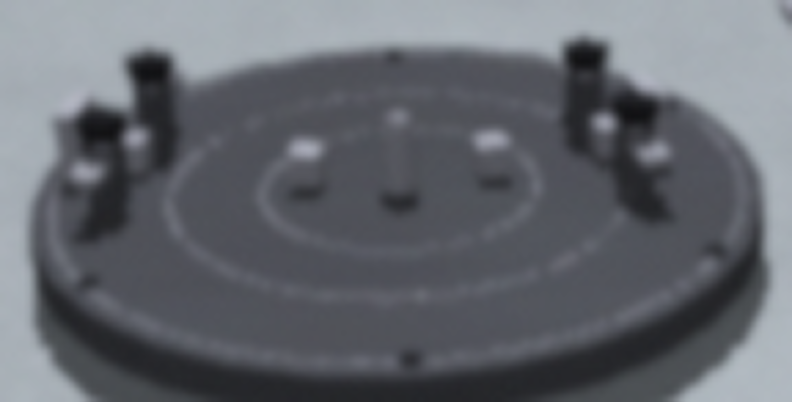

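View pics/c3.png

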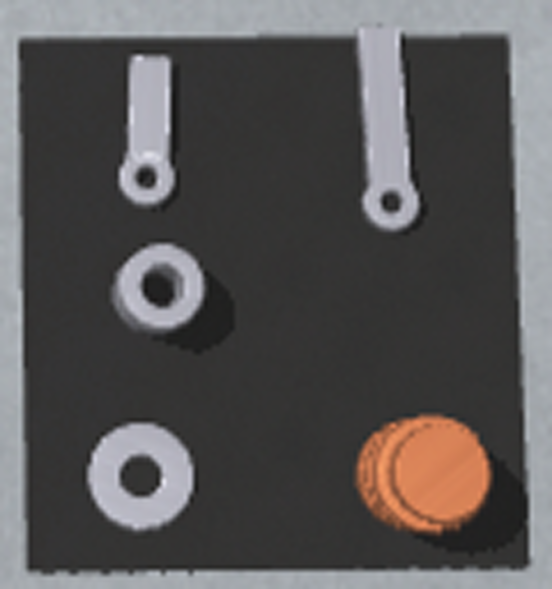

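The crops show the following. Top crop: plate rings are centred at (278,276), spigot tip (268,269), short rests (285,203)/(299,110), long rests (229,331)/(142,437). Mat crop: washer (140,475), boss top (163,287), crown (441,468), long eye (391,202), short eye (147,178).

```bash
python3 - <<'E'
from h import *
from scipy.optimize import least_squares
np.set_printoptions(precision=2,suppress=True)
T=lambda p,s,o:(np.array(p,float)+.5)/s-.5+o
t=lambda *p:T(p,4,(112,128)); s=lambda *p:T(p,5.5,(148,145)); m=lambda *p:T(p,4.6,(272,140))
# station pts: r, angle sign, z
obs=[("top",0,0,30,t(278,276)),("top",0,0,64,t(268,269)),("top",42,-1,46,t(285,203)),("top",98,-1,46,t(299,110)),("top",42,1,46,t(229,331)),("top",122,1,46,t(142,437)),
("side",0,0,64,s(398,116)),("side",42,1,46,s(306,147)),("side",42,-1,46,s(491,141)),("side",98,-1,46,s(604,123)),("side",122,1,46,s(136,135))]
def res(p,full=False,cams=("top","side")):
    r=[]
    for n,rad,sg,z,uv in obs:
        if n not in cams: continue
        a=p[2]+sg*np.radians(75)
        r.append((proj(n,[p[0]+rad*np.cos(a),p[1]+rad*np.sin(a),z])[0]-uv))
    return np.array(r) if full else np.ravel(r)
for cams in(("top","side"),("top",),("side",)):
    q=least_squares(res,[550,200,1.15],args=(False,cams)); print(cams,q.x[:2],np.degrees(q.x[2])); print(res(q.x,True,cams).tolist() if 0 else res(q.x,True,cams))
for l,p,z in(("washer",(140.3,475.3),9),("boss",(163,287),43),("cap",(441,468),71),("Leye",(391,202),13),("Lend",(379,28),13),("Seye",(147,178),13),("Send",(150,57),13)):
    print(l,ray("top",m(*p),z)[:2])
# side
import pickle; D=pickle.load(open('d.pkl','rb'))
E
```

```text
('top', 'side') [541.59 179.33] 68.63387174161795
[[-0.22  0.43]
 [ 0.37  0.6 ]
 [-0.11  0.43]
 [ 0.01  0.54]
 [-0.12 -0.  ]
 [-0.07  0.55]
 [ 0.39 -0.32]
 [ 0.49 -0.32]
 [ 0.45 -0.7 ]
 [ 1.41 -0.88]
 [-0.36 -0.38]]
('top',) [542.61 179.32] 68.68823382940408
[[-0.19  0.  ]
 [ 0.39  0.16]
 [-0.11 -0.  ]
 [-0.01  0.12]
 [-0.09 -0.42]
 [-0.01  0.14]]
('side',) [539.35 177.59] 67.8691520240265
[[-0.2   0.13]
 [-0.07  0.04]
 [-0.01 -0.15]
 [ 1.12 -0.23]
 [-0.82 -0.22]]
washer [ 440.89 -113.97]
boss [ 536.87 -120.14]
cap [ 447.53 -256.06]
Leye [ 588.59 -244.47]
Lend [ 682.36 -237.88]
Seye [ 597.72 -114.77]
Send [ 662.97 -115.44]
```

```bash
cat >> h.py <<'E'
def go(*targets):
    "targets (x,y,z,yaw_deg) -> tool-frame shifts from the present pose"
    s=read_state(); p=s['eef_pos']; M=R.from_euler('xyz',s['eef_rot']).as_matrix()
    yaw=np.degrees(s['eef_rot'][2]); print('now',p.round(1),round(yaw,1),'gap',round(s['finger_gap'],1))
    for x,y,z,a in targets:
        d=M.T@(np.array([x,y,z])-p); t=-((a-yaw+180)%360-180)
        print((x,y,z,a),'dp',d.round(1).tolist(),'roll',round(t,1))
E
python3 -c "
from h import *
go((441,-114,100,158.7),(441,-114,5,158.7))"
```

```text
now [206.4 509.8 205.4] 158.0 gap 93.9
(441, -114, 100, 158.7) dp [-451.6, -490.1, 105.5] roll -0.7
(441, -114, 5, 158.7) dp [-451.6, -490.1, 200.5] roll -0.7
```

carry_out(
  deltas=[
    {"dp":[-451.6,-490.1,95],"roll":-0.7,"gripper":0.6},
    {"dp":[-451.6,-490.1,95],"roll":-0.7,"gripper":0.6},
    {"dp":[-451.6,-490.1,95],"roll":-0.7,"gripper":0.6},
    {"dp":[-451.6,-490.1,95],"roll":-0.7,"gripper":0.6},
    {"dp":[-451.6,-490.1,95],"roll":-0.7,"gripper":0.6},
    {"dp":[-451.6,-490.1,95],"roll":-0.7,"gripper":0.6},
    {"dp":[-451.6,-490.1,95],"roll":-0.7,"gripper":0.6},
    {"dp":[-451.6,-490.1,95],"roll":-0.7,"gripper":0.6},
    {"dp":[-451.6,-490.1,95],"roll":-0.7,"gripper":0.6},
    {"dp":[-451.6,-490.1,95],"roll":-0.7,"gripper":0.6},
    {"dp":[-451.6,-490.1,95],"roll":-0.7,"gripper":0.6},
    {"dp":[-451.6,-490.1,95],"roll":-0.7,"gripper":0.6},
  ],
  newtons=25,
)

```text
clock: 2.2
eef_pos: [381.0, 44.4, 135.0]
eef_rot: [3.141, 0.001, 2.769]
wrist_force: [1.3, -0.2, 0.3]
finger_gap: 75.3
finger_force: 0.0
```

```bash
python3 -c "
from h import *
go((441,-114,60,158.7),(441,-114,4.8,158.7))"
```

```text
now [381.   44.4 135. ] 158.7 gap 75.3
(441, -114, 60, 158.7) dp [-113.4, -125.7, 75.1] roll -0.0
(441, -114, 4.8, 158.7) dp [-113.4, -125.8, 130.3] roll -0.0
```

carry_out(
  deltas=[
    {"dp":[-113.4,-125.7,75],"roll":0,"gripper":0.6},
    {"dp":[-113.4,-125.7,75],"roll":0,"gripper":0.6},
    {"dp":[-113.4,-125.7,75],"roll":0,"gripper":0.6},
    {"dp":[-113.4,-125.7,75],"roll":0,"gripper":0.6},
    {"dp":[-113.4,-125.7,100],"roll":0,"gripper":0.6},
    {"dp":[-113.4,-125.7,105],"roll":0,"gripper":0.6},
    {"dp":[-113.4,-125.7,105],"roll":0,"gripper":0.6},
    {"dp":[-113.4,-125.7,105],"roll":0,"gripper":0.6},
    {"dp":[-113.4,-125.7,105],"roll":0,"gripper":0.6},
  ],
)

```text
clock: 2.95
eef_pos: [441.1, -111.2, 31.3]
eef_rot: [3.141, 0.002, 2.77]
wrist_force: [-0.2, 0.3, 0.3]
finger_gap: 75.4
finger_force: 0.0
```

```bash
python3 - <<'E'
from h import *
go((441,-114,4.8,158.7))
b=viewer.camera("side")[:,:,::-1]; a=viewer.camera("top")[:,:,::-1]
A=a[150:290,240:400]; B=b[200:340,180:340]
cv2.imwrite("pics/g1.png",cv2.resize(np.hstack([A,B]),None,fx=2.5,fy=2.5,interpolation=cv2.INTER_CUBIC))
p=read_state()['eef_pos']
for n,o in(("top",(240,150)),("side",(180,200))): print(n,((proj(n,p)[0]-o)*2.5+(400*(n=="side"),0)).round())
E
```

```text
now [ 441.1 -111.2   31.3] 158.7 gap 75.4
(441, -114, 4.8, 158.7) dp [-0.9, -2.6, 26.5] roll 0.0
top [155. 232.]
side [531. 138.]
```

View pics/g1.png

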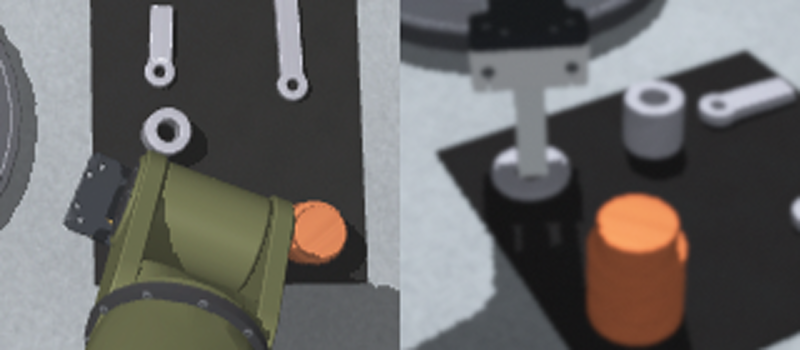

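The side view shows the fingers straddling the washer: near finger at (530,175), washer around it. Descending.

carry_out(
  deltas=[
    {"dp":[-0.9,-2.6,15],"roll":0,"gripper":0.6},
    {"dp":[-0.9,-2.6,26.5],"roll":0,"gripper":0.6},
    {"dp":[-0.9,-2.6,26.5],"roll":0,"gripper":0.6},
    {"dp":[-0.9,-2.6,26.5],"roll":0,"gripper":0.0},
    {"dp":[-0.9,-2.6,26.5],"roll":0,"gripper":0.0},
    {"dp":[-0.9,-2.6,26.5],"roll":0,"gripper":0.0},
    {"dp":[-0.9,-2.6,26.5],"roll":0,"gripper":0.0},
    {"dp":[-0.9,-2.6,26.5],"roll":0,"gripper":0.0},
    {"dp":[-0.9,-2.6,26.5],"roll":0,"gripper":0.0},
  ],
)

```text
clock: 3.8
eef_pos: [440.7, -114.5, 3.9]
eef_rot: [3.141, 0.001, 2.769]
wrist_force: [-1.1, 2.8, 6.7]
finger_gap: 55.1
finger_force: 25.0
```

```bash
python3 -c "
from h import *
go((441,-114,120,158.7),(541.5,178.8,100,158.7))"
```

```text
now [ 440.7 -114.5    3.9] 158.7 gap 55.1
(441, -114, 120, 158.7) dp [-0.2, 0.6, -116.1] roll -0.0
(541.5, 178.8, 100, 158.7) dp [12.8, 309.9, -96.0] roll -0.0
```

carry_out(
  deltas=[
    {"dp":[0,0,-40],"roll":0,"gripper":0.0},
    {"dp":[0,0,-80],"roll":0,"gripper":0.0},
    {"dp":[0,0,-96],"roll":0,"gripper":0.0},
    {"dp":[12.8,309.9,-96],"roll":0,"gripper":0.0},
    {"dp":[12.8,309.9,-96],"roll":0,"gripper":0.0},
    {"dp":[12.8,309.9,-96],"roll":0,"gripper":0.0},
    {"dp":[12.8,309.9,-96],"roll":0,"gripper":0.0},
    {"dp":[12.8,309.9,-96],"roll":0,"gripper":0.0},
    {"dp":[12.8,309.9,-96],"roll":0,"gripper":0.0},
    {"dp":[12.8,309.9,-96],"roll":0,"gripper":0.0},
    {"dp":[12.8,309.9,-96],"roll":0,"gripper":0.0},
    {"dp":[12.8,309.9,-96],"roll":0,"gripper":0.0},
  ],
)

```text
clock: 4.8
eef_pos: [541.6, 182.2, 99.0]
eef_rot: [3.141, -0.0, 2.773]
wrist_force: [-1.4, -0.3, -0.6]
finger_gap: 55.2
finger_force: 25.0
```

carry_out(
  deltas=[
    {"dp":[0,0,0],"roll":0,"gripper":0.0},
    {"dp":[0,0,0],"roll":0,"gripper":0.0},
  ],
)

```text
clock: 4.97
eef_pos: [541.0, 178.0, 99.1]
eef_rot: [-3.141, -0.001, 2.769]
wrist_force: [0.9, -0.3, -0.7]
finger_gap: 55.2
finger_force: 25.0
```

```bash
python3 - <<'E'
from h import *
b=viewer.camera("side")[:,:,::-1]; a=viewer.camera("top")[:,:,::-1]
go((541.5,178.8,100,158.7))
A=a[140:240,130:230]; B=b[110:210,170:270]
cv2.imwrite("pics/g2.png",cv2.resize(np.hstack([A,B]),None,fx=4,fy=4,interpolation=cv2.INTER_CUBIC))
for r in models.cut_out("side","washer"):
  print(r['p'],r['box'],[v.mean() for v in np.nonzero(r['region'])[::-1]])
p=read_state()['eef_pos']; print(proj("side",p))
E
```

```text
now [541.2 177.6  99.5] 158.6 gap 54.8
(541.5, 178.8, 100, 158.7) dp [0.2, 1.3, -0.5] roll -0.1
[[219.82587892 151.75711841]]
```

View pics/g2.png

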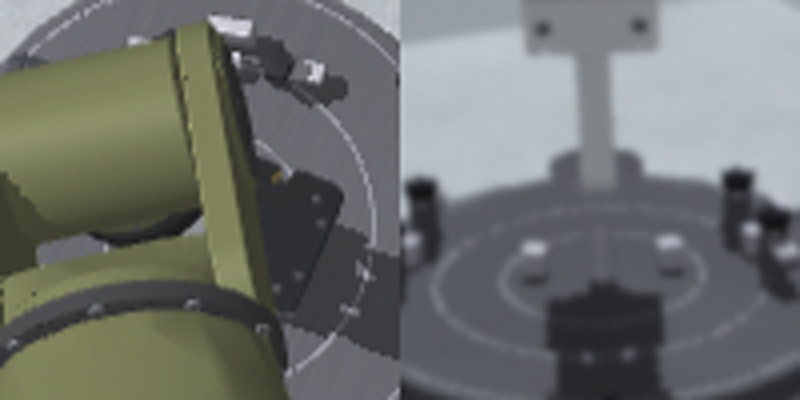

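```bash
python3 - <<'E'
from h import *
p=np.array([541.2,177.8,99.4]); y=np.array([.3645,.931,0]);x=np.array([-.931,.3645,0])
print("washer c",proj("side",p+[0,0,2]),"ends",proj("side",p+x*28+[0,0,2]),proj("side",p-x*28+[0,0,2]))
print("finger near",proj("side",p-y*(27.8+6)),proj("side",p-y*40))
print("spigot tip", proj("side",[542.6,179.3,64]),proj("side",[541.0,178.5,64]))
m=(np.array([[550,168],[641,168],[579,185],[616,185],[603,232]])-[400,0]+.5)/4-.5+[170,110]; print(m)
E
```

```text
washer c [[219.73249308 150.99256892]] ends [[207.63726815 151.46961806]] [[231.76449371 150.51801341]]
finger near [[220.08918948 157.59516119]] [[220.14975112 158.70101599]]
spigot tip [[220.74537393 165.28171357]] [[220.25229701 165.53648275]]
[[207.125 151.625]
 [229.875 151.625]
 [214.375 155.875]
 [223.625 155.875]
 [220.375 167.625]]
```

carry_out(
  deltas=[
    {"dp":[-1.0,1.7,20],"roll":0,"gripper":0.0},
    {"dp":[-1.0,1.7,30],"roll":0,"gripper":0.0},
    {"dp":[-1.0,1.7,35],"roll":0,"gripper":0.0},
    {"dp":[-1.0,1.7,40],"roll":0,"gripper":0.0},
    {"dp":[-1.0,1.7,44],"roll":0,"gripper":0.0},
    {"dp":[-1.0,1.7,48],"roll":0,"gripper":0.0},
    {"dp":[-1.0,1.7,48],"roll":0,"gripper":0.0},
  ],
)

```text
clock: 5.7
eef_pos: [542.7, 179.8, 50.9]
eef_rot: [-3.141, -0.0, 2.769]
wrist_force: [-0.2, -0.2, -1.0]
finger_gap: 55.3
finger_force: 25.0
```

carry_out(
  deltas=[
    {"dp":[0,0,8],"roll":0,"gripper":0.0},
    {"dp":[0,0,14],"roll":0,"gripper":0.0},
    {"dp":[0,0,18],"roll":0,"gripper":0.0},
    {"dp":[0,0,18.5],"roll":0,"gripper":0.0},
    {"dp":[0,0,18.5],"roll":0,"gripper":0.0},
  ],
)

```text
clock: 6.12
eef_pos: [542.8, 179.9, 32.5]
eef_rot: [-3.141, -0.0, 2.769]
wrist_force: [-0.2, -0.2, -1.8]
finger_gap: 55.4
finger_force: 25.0
```

carry_out(
  deltas=[
    {"dp":[0,0,0.5],"roll":0,"gripper":0.45},
    {"dp":[0,0,0.5],"roll":0,"gripper":0.45},
    {"dp":[0,0,0.5],"roll":0,"gripper":0.45},
    {"dp":[0,0,0.5],"roll":0,"gripper":0.45},
    {"dp":[0,0,-30],"roll":0,"gripper":0.45},
    {"dp":[0,0,-70],"roll":0,"gripper":0.45},
    {"dp":[0,0,-100],"roll":0,"gripper":0.45},
    {"dp":[0,0,-120],"roll":0,"gripper":0.45},
    {"dp":[0,0,-120],"roll":0,"gripper":0.45},
  ],
)

```text
clock: 6.87
eef_pos: [544.6, 180.4, 157.8]
eef_rot: [3.137, 0.006, 2.769]
wrist_force: [0.6, 0.4, -0.1]
finger_gap: 68.1
finger_force: 0.0
```

```bash
python3 -c "
from h import *
go((536.9,-120,100,158.7),(536.9,-120,10,158.7))"
```

```text
now [544.6 180.4 157.8] 158.7 gap 68.1
(536.9, -120, 100, 158.7) dp [-101.8, -282.8, 57.2] roll -0.0
(536.9, -120, 10, 158.7) dp [-101.3, -283.2, 147.2] roll -0.0
```

carry_out(
  deltas=[
    {"dp":[-101.5,-283,55],"roll":0,"gripper":0.45},
    {"dp":[-101.5,-283,55],"roll":0,"gripper":0.45},
    {"dp":[-101.5,-283,55],"roll":0,"gripper":0.45},
    {"dp":[-101.5,-283,55],"roll":0,"gripper":0.45},
    {"dp":[-101.5,-283,55],"roll":0,"gripper":0.45},
    {"dp":[-101.5,-283,55],"roll":0,"gripper":0.45},
    {"dp":[-101.5,-283,55],"roll":0,"gripper":0.45},
    {"dp":[-101.5,-283,55],"roll":0,"gripper":0.45},
    {"dp":[-101.5,-283,75],"roll":0,"gripper":0.45},
    {"dp":[-101.5,-283,85],"roll":0,"gripper":0.45},
    {"dp":[-101.5,-283,85],"roll":0,"gripper":0.45},
    {"dp":[-101.5,-283,85],"roll":0,"gripper":0.45},
  ],
)

```text
clock: 7.87
eef_pos: [534.2, -119.8, 67.5]
eef_rot: [-3.142, -0.001, 2.77]
wrist_force: [-0.0, 0.0, 0.3]
finger_gap: 68.1
finger_force: 0.0
```

```bash
python3 - <<'E'
from h import *
b=viewer.camera("side")[:,:,::-1]; a=viewer.camera("top")[:,:,::-1]
go((536.9,-120,10,158.7))
A=a[150:250,130:230]; B=b[130:230,170:270]
cv2.imwrite("pics/g3.png",cv2.resize(np.hstack([A,B]),None,fx=4,fy=4,interpolation=cv2.INTER_CUBIC))
E
```

```text
now [ 534.8 -120.    68.6] 158.7 gap 68.3
(536.9, -120, 10, 158.7) dp [-1.9, 0.7, 58.6] roll 0.0
```

View pics/g3.png

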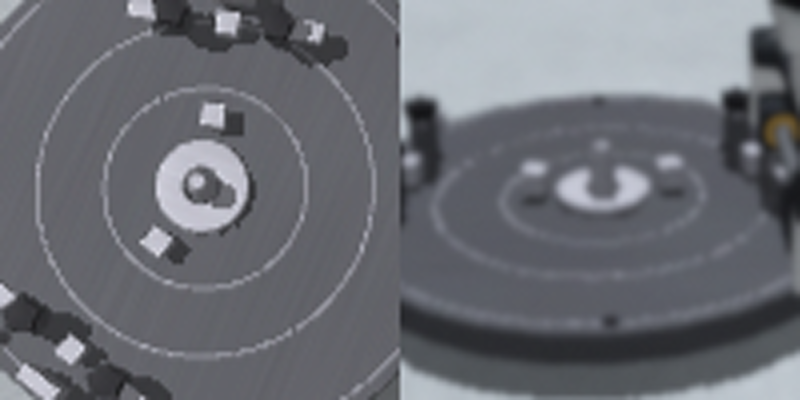

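The washer is seated round the spigot (top crop, centre (202,185)). Next, the boss.

carry_out(
  deltas=[
    {"dp":[-1.9,0.7,35],"roll":0,"gripper":0.45},
    {"dp":[-1.9,0.7,58],"roll":0,"gripper":0.45},
    {"dp":[-1.9,0.7,58],"roll":0,"gripper":0.45},
    {"dp":[-1.9,0.7,58],"roll":0,"gripper":-0.3},
    {"dp":[-1.9,0.7,58],"roll":0,"gripper":-0.3},
    {"dp":[-1.9,0.7,58],"roll":0,"gripper":-0.3},
    {"dp":[-1.9,0.7,58],"roll":0,"gripper":-0.3},
    {"dp":[-1.9,0.7,58],"roll":0,"gripper":-0.3},
    {"dp":[-1.9,0.7,58],"roll":0,"gripper":-0.3},
    {"dp":[-1.9,0.7,58],"roll":0,"gripper":-0.3},
  ],
  newtons=35,
)

```text
clock: 8.8
eef_pos: [537.3, -120.8, 11.4]
eef_rot: [3.141, 0.002, 2.769]
wrist_force: [-1.6, 1.7, 8.2]
finger_gap: 44.0
finger_force: 35.0
```

```bash
python3 -c "
from h import *
go((542.8,179.3,130,158.7))"
```

```text
now [ 537.3 -120.8   11.4] 158.7 gap 44.0
(542.8, 179.3, 130, 158.7) dp [103.8, 281.6, -118.7] roll -0.0
```

carry_out(
  deltas=[
    {"dp":[0,0,-40],"roll":0,"gripper":-0.3},
    {"dp":[0,0,-80],"roll":0,"gripper":-0.3},
    {"dp":[0,0,-118],"roll":0,"gripper":-0.3},
    {"dp":[103.8,281.6,-118],"roll":0,"gripper":-0.3},
    {"dp":[103.8,281.6,-118],"roll":0,"gripper":-0.3},
    {"dp":[103.8,281.6,-118],"roll":0,"gripper":-0.3},
    {"dp":[103.8,281.6,-118],"roll":0,"gripper":-0.3},
    {"dp":[103.8,281.6,-118],"roll":0,"gripper":-0.3},
    {"dp":[103.8,281.6,-118],"roll":0,"gripper":-0.3},
    {"dp":[103.8,281.6,-118],"roll":0,"gripper":-0.3},
    {"dp":[103.8,281.6,-118],"roll":0,"gripper":-0.3},
    {"dp":[103.8,281.6,-118],"roll":0,"gripper":-0.3},
  ],
)

```text
clock: 9.8
eef_pos: [541.7, 181.9, 127.9]
eef_rot: [3.142, -0.0, 2.773]
wrist_force: [-0.0, -0.6, -3.9]
finger_gap: 43.8
finger_force: 35.0
```

carry_out(
  deltas=[
    {"dp":[0,0,0],"roll":0,"gripper":-0.3},
    {"dp":[0,0,0],"roll":0,"gripper":-0.3},
    {"dp":[0,0,0],"roll":0,"gripper":-0.3},
  ],
)

```text
clock: 10.05
eef_pos: [542.4, 178.1, 128.0]
eef_rot: [-3.141, -0.0, 2.767]
wrist_force: [-0.3, 0.3, -3.6]
finger_gap: 43.9
finger_force: 35.0
```

```bash
python3 - <<'E'
from h import *
b=viewer.camera("side")[:,:,::-1]
go((542.8,179.3,72,158.7))
B=b[100:200,150:290]
cv2.imwrite("pics/g4.png",cv2.resize(B,None,fx=5,fy=5,interpolation=cv2.INTER_CUBIC))
p=read_state()['eef_pos'];y=np.array([.3645,.931,0]);x=np.array([-.931,.3645,0])
for z in(0,30):
  for q in(p+x*22,p-x*22,p-y*22,p-y*28): print(z,((proj("side",q+[0,0,z])[0]-[150,100]+.5)*5-.5).round(1))
E
```

```text
now [542.5 178.2 128. ] 158.6 gap 44.2
(542.8, 179.3, 72, 158.7) dp [0.1, 1.2, 56.0] roll -0.1
0 [302.1 204.2]
0 [398.2 200.6]
0 [351.3 220.1]
0 [351.6 225.1]
30 [298.4 141.6]
30 [396.  138.2]
30 [348.2 156.6]
30 [348.5 161.2]
```

View pics/g4.png

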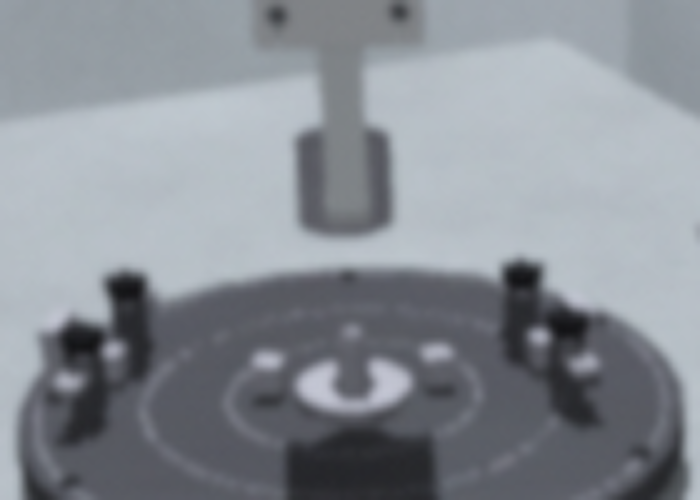

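Boss is centred on the finger (columns 297–392 vs finger mid 345). Lowering.

carry_out(
  deltas=[
    {"dp":[0.1,1.2,30],"roll":0,"gripper":-0.3},
    {"dp":[0.1,1.2,50],"roll":0,"gripper":-0.3},
    {"dp":[0.1,1.2,56],"roll":0,"gripper":-0.3},
    {"dp":[0.1,1.2,61],"roll":0,"gripper":-0.3},
    {"dp":[0.1,1.2,66],"roll":0,"gripper":-0.3},
    {"dp":[0.1,1.2,72],"roll":0,"gripper":-0.3},
    {"dp":[0.1,1.2,76],"roll":0,"gripper":-0.3},
    {"dp":[0.1,1.2,80],"roll":0,"gripper":-0.3},
    {"dp":[0.1,1.2,82.5],"roll":0,"gripper":-0.3},
    {"dp":[0.1,1.2,82.5],"roll":0,"gripper":-0.3},
    {"dp":[0.1,1.2,82.5],"roll":0,"gripper":-0.3},
  ],
)

```text
clock: 11.02
eef_pos: [542.7, 180.6, 45.5]
eef_rot: [3.142, 0.0, 2.769]
wrist_force: [-0.0, 0.5, -3.9]
finger_gap: 44.0
finger_force: 35.0
```

Down without contact; release 1 mm above and lift.

carry_out(
  deltas=[
    {"dp":[-0.3,-0.8,0.8],"roll":0,"gripper":-0.3},
    {"dp":[-0.3,-0.8,0.8],"roll":0,"gripper":0.15},
    {"dp":[-0.3,-0.8,0.8],"roll":0,"gripper":0.15},
    {"dp":[-0.3,-0.8,0.8],"roll":0,"gripper":0.15},
    {"dp":[-0.3,-0.8,0.8],"roll":0,"gripper":0.15},
    {"dp":[-0.3,-0.8,-30],"roll":0,"gripper":0.15},
    {"dp":[-0.3,-0.8,-70],"roll":0,"gripper":0.15},
    {"dp":[-0.3,-0.8,-100],"roll":0,"gripper":0.15},
    {"dp":[-0.3,-0.8,-100],"roll":0,"gripper":0.15},
    {"dp":[-0.3,-0.8,-100],"roll":0,"gripper":0.15},
  ],
)

```text
clock: 11.85
eef_pos: [543.3, 179.9, 147.0]
eef_rot: [3.14, 0.003, 2.769]
wrist_force: [-0.4, 0.1, 0.2]
finger_gap: 54.1
finger_force: 0.0
```

```bash
python3 - <<'E'
from h import *
e=np.array([588.6,-244.5]);d=np.array([682.4,-237.9]);u=(e-d)/np.linalg.norm(e-d);c=e-40*u;c2=d+55*u
print(c,c2,np.degrees(np.arctan2(u[1],u[0])))
e=np.array([597.7,-114.8]);d=np.array([663,-115.4]);u=(e-d)/np.linalg.norm(e-d); print(e-25*u,d+40*u,np.degrees(np.arctan2(u[1],u[0])))
a=np.radians(68.7+75);print('L',542.8+82*np.cos(a),179.5+82*np.sin(a))
a=np.radians(68.7-75);print('S',542.8+67*np.cos(a),179.5+67*np.sin(a), 'grip',542.8+59*np.cos(a),179.5+59*np.sin(a))
go((628,-241.5,145,184),(628,-241.5,50,184))
E
```

```text
[ 628.5013486  -241.69244242] [ 627.53564567 -241.76039167] -175.97516065693375
[ 622.69894474 -115.02969934] [ 623.00168841 -115.03248106] 179.4735604853549
L 476.71388085562165 228.04508066153602
S 609.395384015497 172.14780115689996 grip 601.4436963718556 173.02567564562833
now [543.3 179.9 147. ] 158.7 gap 54.1
(628, -241.5, 145, 184) dp [-232.3, -361.7, 1.9] roll -25.3
(628, -241.5, 50, 184) dp [-232.0, -361.8, 96.9] roll -25.3
```

carry_out(
  deltas=[
    {"dp":[-232,-361.8,2],"roll":-25.3,"gripper":0.0},
    {"dp":[-232,-361.8,2],"roll":-25.3,"gripper":0.0},
    {"dp":[-232,-361.8,2],"roll":-25.3,"gripper":0.0},
    {"dp":[-232,-361.8,2],"roll":-25.3,"gripper":0.0},
    {"dp":[-232,-361.8,2],"roll":-25.3,"gripper":0.0},
    {"dp":[-232,-361.8,2],"roll":-25.3,"gripper":0.0},
    {"dp":[-232,-361.8,50],"roll":-25.3,"gripper":0.0},
    {"dp":[-232,-361.8,95],"roll":-25.3,"gripper":0.0},
    {"dp":[-232,-361.8,100],"roll":-25.3,"gripper":0.0},
    {"dp":[-232,-361.8,100],"roll":-25.3,"gripper":0.0},
    {"dp":[-232,-361.8,100],"roll":-25.3,"gripper":0.0},
    {"dp":[-232,-361.8,100],"roll":-25.3,"gripper":0.0},
  ],
)

```text
clock: 12.85
eef_pos: [624.4, -245.9, 38.9]
eef_rot: [3.139, -0.007, -3.076]
wrist_force: [-0.7, -0.1, -0.0]
finger_gap: 47.0
finger_force: 0.0
```

```bash
python3 - <<'E'
from h import *
b=viewer.camera("side")[:,:,::-1]; a=viewer.camera("top")[:,:,::-1]
go((628,-241.5,5,184),(628,-241.5,5,184))
A=a[140:240,130:230]; B=b[220:320,310:410]
cv2.imwrite("pics/g5.png",cv2.resize(np.hstack([A,B]),None,fx=4,fy=4,interpolation=cv2.INTER_CUBIC))
E
```

```text
now [ 625.5 -242.6   42.1] -176.2 gap 47.0
(628, -241.5, 5, 184) dp [-2.7, 0.9, 37.1] roll -0.2
(628, -241.5, 5, 184) dp [-2.7, 0.9, 37.1] roll -0.2
```

View pics/g5.png

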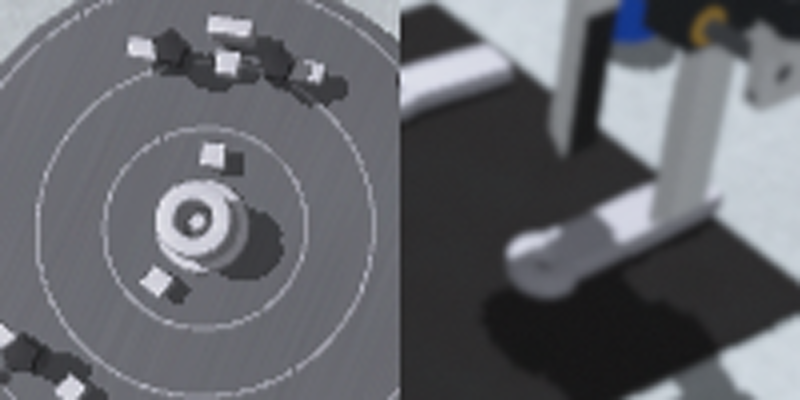

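The boss is on the washer at the spigot (top crop, centre (197,222)). The fingers straddle the long arm, so I lower in two steps.

carry_out(
  deltas=[
    {"dp":[-2.7,0.9,20],"roll":-0.2,"gripper":0.0},
    {"dp":[-2.7,0.9,33],"roll":-0.2,"gripper":0.0},
    {"dp":[-2.7,0.9,33],"roll":-0.2,"gripper":0.0},
    {"dp":[-2.7,0.9,33],"roll":-0.2,"gripper":0.0},
    {"dp":[-2.7,0.9,33],"roll":-0.2,"gripper":0.0},
  ],
)

```text
clock: 13.37
eef_pos: [630.0, -240.1, 13.4]
eef_rot: [-3.141, 0.001, -3.068]
wrist_force: [0.1, 0.5, -0.9]
finger_gap: 46.8
finger_force: 0.0
```

carry_out(
  deltas=[
    {"dp":[2.1,-1.4,8.6],"roll":0,"gripper":0.0},
    {"dp":[2.1,-1.4,8.6],"roll":0,"gripper":0.0},
    {"dp":[2.1,-1.4,8.6],"roll":0,"gripper":0.0},
    {"dp":[2.1,-1.4,8.6],"roll":0,"gripper":-0.8},
    {"dp":[2.1,-1.4,8.6],"roll":0,"gripper":-0.8},
    {"dp":[2.1,-1.4,8.6],"roll":0,"gripper":-0.8},
    {"dp":[2.1,-1.4,8.6],"roll":0,"gripper":-0.8},
    {"dp":[2.1,-1.4,8.6],"roll":0,"gripper":-0.8},
    {"dp":[2.1,-1.4,8.6],"roll":0,"gripper":-0.8},
    {"dp":[2.1,-1.4,8.6],"roll":0,"gripper":-0.8},
  ],
)

```text
clock: 14.2
eef_pos: [627.6, -242.2, 3.8]
eef_rot: [-3.142, -0.0, -3.069]
wrist_force: [-0.8, 0.4, 1.5]
finger_gap: 21.6
finger_force: 35.0
```

```bash
python3 - <<'E'
from h import *
go((628,-241.5,140,184),(476.7,228,110,143.7))
E
```

```text
now [ 627.6 -242.2    3.8] -175.8 gap 21.6
(628, -241.5, 140, 184) dp [-0.4, 0.7, -136.2] roll 0.2
(476.7, 228, 110, 143.7) dp [116.5, 479.9, -106.2] roll 40.5
```

carry_out(
  deltas=[
    {"dp":[0,0,-40],"roll":0,"gripper":-0.8},
    {"dp":[0,0,-80],"roll":0,"gripper":-0.8},
    {"dp":[0,0,-106],"roll":0,"gripper":-0.8},
    {"dp":[116.5,479.9,-106],"roll":40.5,"gripper":-0.8},
    {"dp":[116.5,479.9,-106],"roll":40.5,"gripper":-0.8},
    {"dp":[116.5,479.9,-106],"roll":40.5,"gripper":-0.8},
    {"dp":[116.5,479.9,-106],"roll":40.5,"gripper":-0.8},
    {"dp":[116.5,479.9,-106],"roll":40.5,"gripper":-0.8},
    {"dp":[116.5,479.9,-106],"roll":40.5,"gripper":-0.8},
    {"dp":[116.5,479.9,-106],"roll":40.5,"gripper":-0.8},
    {"dp":[116.5,479.9,-106],"roll":40.5,"gripper":-0.8},
    {"dp":[116.5,479.9,-106],"roll":40.5,"gripper":-0.8},
  ],
)

```text
clock: 15.2
eef_pos: [512.4, 114.8, 109.8]
eef_rot: [-3.142, -0.0, 2.507]
wrist_force: [0.4, 0.5, -2.0]
finger_gap: 21.7
finger_force: 35.0
```

```bash
python3 - <<'E'
from h import *
go((476.7,228,100,143.7))
E
```

```text
now [512.4 114.8 109.8] 143.6 gap 21.7
(476.7, 228, 100, 143.7) dp [95.9, 69.9, 9.8] roll -0.1
```

carry_out(
  deltas=[
    {"dp":[95.9,69.9,5],"roll":0,"gripper":-0.8},
    {"dp":[95.9,69.9,5],"roll":0,"gripper":-0.8},
    {"dp":[95.9,69.9,5],"roll":0,"gripper":-0.8},
    {"dp":[95.9,69.9,10],"roll":0,"gripper":-0.8},
    {"dp":[95.9,69.9,10],"roll":0,"gripper":-0.8},
    {"dp":[95.9,69.9,10],"roll":0,"gripper":-0.8},
    {"dp":[95.9,69.9,10],"roll":0,"gripper":-0.8},
    {"dp":[95.9,69.9,10],"roll":0,"gripper":-0.8},
    {"dp":[95.9,69.9,10],"roll":0,"gripper":-0.8},
  ],
)

```text
clock: 15.95
eef_pos: [478.2, 225.5, 100.0]
eef_rot: [3.141, 0.0, 2.506]
wrist_force: [-0.2, -0.2, -1.9]
finger_gap: 21.4
finger_force: 35.0
```

```bash
python3 - <<'E'
from h import *
b=viewer.camera("side")[:,:,::-1]
go((476.7,228,75,143.7))
cv2.imwrite("pics/g6.png",cv2.resize(b[120:220,130:270],None,fx=5,fy=5,interpolation=cv2.INTER_CUBIC))
E
```

```text
now [478.1 225.6 100. ] 143.6 gap 21.4
(476.7, 228, 75, 143.7) dp [2.6, 1.1, 25.0] roll -0.1
```

View pics/g6.png

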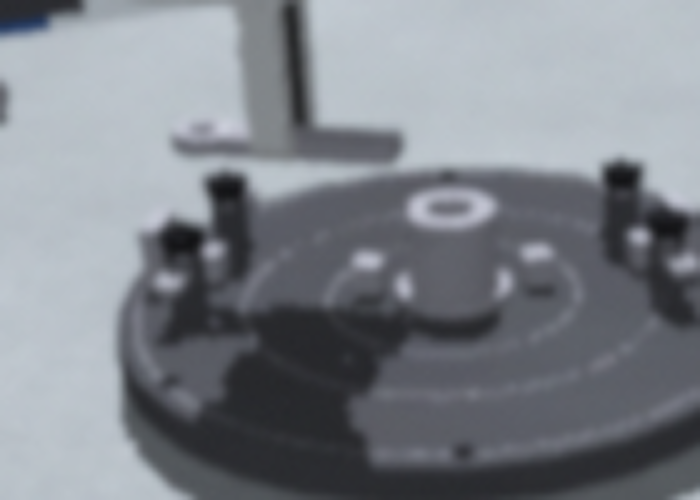

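The long arm is held eye outward (185,130) above its nest, and the boss and washer are in place. Lowering.

carry_out(
  deltas=[
    {"dp":[2.6,1.1,12],"roll":0,"gripper":-0.8},
    {"dp":[2.6,1.1,24],"roll":0,"gripper":-0.8},
    {"dp":[2.6,1.1,30],"roll":0,"gripper":-0.8},
    {"dp":[2.6,1.1,36],"roll":0,"gripper":-0.8},
    {"dp":[2.6,1.1,40],"roll":0,"gripper":-0.8},
    {"dp":[2.6,1.1,40],"roll":0,"gripper":-0.8},
    {"dp":[2.6,1.1,40],"roll":0,"gripper":-0.8},
  ],
)

```text
clock: 16.58
eef_pos: [476.5, 228.7, 60.0]
eef_rot: [3.141, 0.0, 2.507]
wrist_force: [-0.5, 0.5, -1.9]
finger_gap: 21.4
finger_force: 35.0
```

```bash
python3 - <<'E'
from h import *
go((476.7,228,47.8,143.7))
E
```

```text
now [476.5 228.7  60. ] 143.6 gap 21.4
(476.7, 228, 47.8, 143.7) dp [-0.6, -0.4, 12.2] roll -0.1
```

carry_out(
  deltas=[
    {"dp":[-0.6,-0.4,6],"roll":0,"gripper":-0.8},
    {"dp":[-0.6,-0.4,10],"roll":0,"gripper":-0.8},
    {"dp":[-0.6,-0.4,12.2],"roll":0,"gripper":-0.8},
    {"dp":[-0.6,-0.4,12.2],"roll":0,"gripper":-0.8},
    {"dp":[-0.6,-0.4,12.6],"roll":0,"gripper":-0.8},
    {"dp":[-0.6,-0.4,12.6],"roll":0,"gripper":-0.4},
    {"dp":[-0.6,-0.4,12.6],"roll":0,"gripper":-0.2},
    {"dp":[-0.6,-0.4,12.6],"roll":0,"gripper":-0.2},
    {"dp":[-0.6,-0.4,12.6],"roll":0,"gripper":-0.2},
    {"dp":[-0.6,-0.4,12.6],"roll":0,"gripper":-0.2},
  ],
)

```text
clock: 17.42
eef_pos: [476.6, 228.1, 47.3]
eef_rot: [3.141, 0.0, 2.507]
wrist_force: [0.6, -0.2, 0.3]
finger_gap: 37.8
finger_force: 0.0
```

carry_out(
  deltas=[
    {"dp":[0,0,-15],"roll":0,"gripper":-0.2},
    {"dp":[0,0,-50],"roll":0,"gripper":-0.2},
    {"dp":[0,0,-82],"roll":0,"gripper":-0.2},
    {"dp":[0,0,-82],"roll":0,"gripper":-0.2},
    {"dp":[0,0,-82],"roll":0,"gripper":-0.2},
    {"dp":[0,0,-82],"roll":0,"gripper":-0.2},
  ],
)

```text
clock: 17.92
eef_pos: [476.2, 227.9, 128.5]
eef_rot: [-3.141, -0.0, 2.507]
wrist_force: [-0.0, -0.5, -0.6]
finger_gap: 37.6
finger_force: 0.0
```

```bash
python3 - <<'E'
from h import *
go((631,-115,130,179.4),(631,-115,50,179.4))
E
```

```text
now [476.2 227.9 128.5] 143.7 gap 37.6
(631, -115, 130, 179.4) dp [-327.9, -184.4, -1.5] roll -35.7
(631, -115, 50, 179.4) dp [-327.9, -184.4, 78.5] roll -35.7
```

carry_out(
  deltas=[
    {"dp":[-327.9,-184.4,0],"roll":-35.7,"gripper":0.0},
    {"dp":[-327.9,-184.4,0],"roll":-35.7,"gripper":0.0},
    {"dp":[-327.9,-184.4,0],"roll":-35.7,"gripper":0.0},
    {"dp":[-327.9,-184.4,0],"roll":-35.7,"gripper":0.0},
    {"dp":[-327.9,-184.4,0],"roll":-35.7,"gripper":0.0},
    {"dp":[-327.9,-184.4,0],"roll":-35.7,"gripper":0.0},
    {"dp":[-327.9,-184.4,0],"roll":-35.7,"gripper":0.0},
    {"dp":[-327.9,-184.4,0],"roll":-35.7,"gripper":0.0},
    {"dp":[-327.9,-184.4,0],"roll":-35.7,"gripper":0.0},
    {"dp":[-327.9,-184.4,40],"roll":-35.7,"gripper":0.0},
    {"dp":[-327.9,-184.4,78],"roll":-35.7,"gripper":0.0},
    {"dp":[-327.9,-184.4,78],"roll":-35.7,"gripper":0.0},
  ],
)

```text
clock: 18.92
eef_pos: [626.8, -115.1, 41.5]
eef_rot: [3.138, -0.014, 3.128]
wrist_force: [-1.1, 0.9, -1.8]
finger_gap: 47.1
finger_force: 0.0
```

carry_out(
  deltas=[
    {"dp":[0,0,10],"roll":0,"gripper":0.0},
    {"dp":[0,0,30],"roll":0,"gripper":0.0},
    {"dp":[0,0,30],"roll":0,"gripper":0.0},
    {"dp":[0,0,30],"roll":0,"gripper":0.0},
    {"dp":[0,0,30],"roll":0,"gripper":0.0},
  ],
)

```text
clock: 19.33
eef_pos: [632.2, -114.4, 23.3]
eef_rot: [-3.141, 0.002, 3.131]
wrist_force: [-0.7, -1.0, 1.0]
finger_gap: 47.1
finger_force: 0.0
```

```bash
python3 - <<'E'
from h import *
b=viewer.camera("side")[:,:,::-1]; a=viewer.camera("top")[:,:,::-1]
go((631,-115,4.8,179.4))
A=a[140:260,130:230]; B=b[190:310,260:360]
cv2.imwrite("pics/g7.png",cv2.resize(np.hstack([A,B]),None,fx=4,fy=4,interpolation=cv2.INTER_CUBIC))
E
```

```text
now [ 632.2 -114.6   23.1] 179.4 gap 47.2
(631, -115, 4.8, 179.4) dp [1.2, -0.4, 18.3] roll -0.0
```

View pics/g7.png

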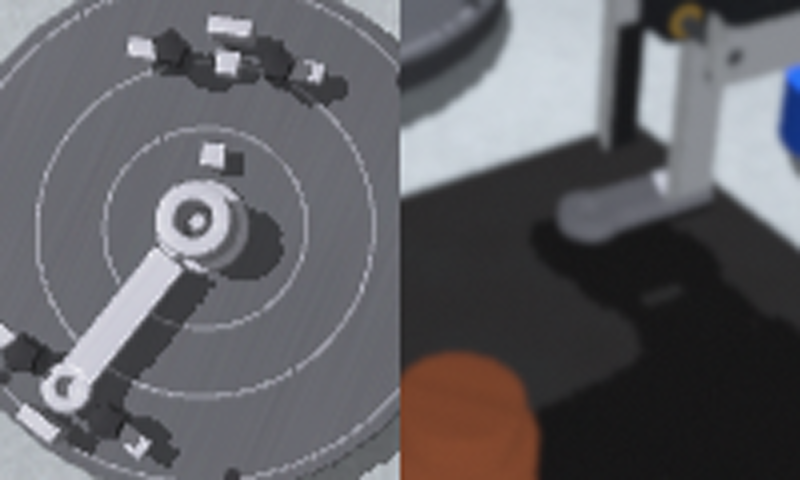

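The long arm lies on its rests, eye at (65,388) between the posts. The fingers straddle the short arm; gripping.

carry_out(
  deltas=[
    {"dp":[1.2,-0.4,12],"roll":0,"gripper":0.0},
    {"dp":[1.2,-0.4,18.3],"roll":0,"gripper":0.0},
    {"dp":[1.2,-0.4,18.3],"roll":0,"gripper":0.0},
    {"dp":[1.2,-0.4,18.3],"roll":0,"gripper":-0.8},
    {"dp":[1.2,-0.4,18.3],"roll":0,"gripper":-0.8},
    {"dp":[1.2,-0.4,18.3],"roll":0,"gripper":-0.8},
    {"dp":[1.2,-0.4,18.3],"roll":0,"gripper":-0.8},
    {"dp":[1.2,-0.4,18.3],"roll":0,"gripper":-0.8},
    {"dp":[1.2,-0.4,18.3],"roll":0,"gripper":-0.8},
    {"dp":[1.2,-0.4,18.3],"roll":0,"gripper":-0.8},
  ],
)

```text
clock: 20.27
eef_pos: [630.7, -115.3, 3.3]
eef_rot: [-3.141, 0.001, 3.13]
wrist_force: [-0.8, 0.5, 8.0]
finger_gap: 21.5
finger_force: 36.2
```

```bash
python3 - <<'E'
from h import *
go((601.4,173,120,-6.3))
E
```

```text
now [ 630.7 -115.3    3.3] 179.4 gap 21.5
(601.4, 173, 120, -6.3) dp [32.4, 287.9, -116.8] roll -174.3
```

carry_out(
  deltas=[
    {"dp":[0,0,-40],"roll":0,"gripper":-0.8},
    {"dp":[0,0,-80],"roll":0,"gripper":-0.8},
    {"dp":[0,0,-117],"roll":0,"gripper":-0.8},
    {"dp":[32.4,288,-117],"roll":7,"gripper":-0.8},
    {"dp":[32.4,288,-117],"roll":14,"gripper":-0.8},
    {"dp":[32.4,288,-117],"roll":21,"gripper":-0.8},
    {"dp":[32.4,288,-117],"roll":28,"gripper":-0.8},
    {"dp":[32.4,288,-117],"roll":35,"gripper":-0.8},
    {"dp":[32.4,288,-117],"roll":42,"gripper":-0.8},
    {"dp":[32.4,288,-117],"roll":49,"gripper":-0.8},
    {"dp":[32.4,288,-117],"roll":56,"gripper":-0.8},
    {"dp":[32.4,288,-117],"roll":63,"gripper":-0.8},
  ],
)

```text
clock: 21.27
eef_pos: [600.0, 176.3, 118.8]
eef_rot: [-3.14, -0.001, 2.04]
wrist_force: [-1.0, 0.8, -1.2]
finger_gap: 21.8
finger_force: 35.0
```

carry_out(
  deltas=[
    {"dp":[0,0,0],"roll":7,"gripper":-0.8},
    {"dp":[0,0,0],"roll":14,"gripper":-0.8},
    {"dp":[0,0,0],"roll":21,"gripper":-0.8},
    {"dp":[0,0,0],"roll":28,"gripper":-0.8},
    {"dp":[0,0,0],"roll":35,"gripper":-0.8},
    {"dp":[0,0,0],"roll":42,"gripper":-0.8},
    {"dp":[0,0,0],"roll":49,"gripper":-0.8},
    {"dp":[0,0,0],"roll":56,"gripper":-0.8},
    {"dp":[0,0,0],"roll":63,"gripper":-0.8},
    {"dp":[0,0,0],"roll":70,"gripper":-0.8},
    {"dp":[0,0,0],"roll":77,"gripper":-0.8},
    {"dp":[0,0,0],"roll":77,"gripper":-0.8},
  ],
)

```text
clock: 22.27
eef_pos: [600.7, 173.0, 118.9]
eef_rot: [-3.141, 0.001, 0.693]
wrist_force: [-0.6, 0.6, -1.4]
finger_gap: 21.6
finger_force: 35.0
```

```bash
python3 - <<'E'
from h import *
go((601.4,173,100,-6.3)); print(read_state()['joints'])
E
```

```text
now [600.7 173.  118.9] 39.7 gap 21.6
(601.4, 173, 100, -6.3) dp [0.5, 0.5, 18.9] roll 46.0
[ 2.21874656e-01  5.43619622e-01  1.38412643e+00 -4.17867752e-05
  1.21518739e+00  1.09977691e+00]
```

carry_out(
  deltas=[
    {"dp":[0.5,0.5,18.9],"roll":46,"gripper":-0.8},
    {"dp":[0.5,0.5,18.9],"roll":46,"gripper":-0.8},
    {"dp":[0.5,0.5,18.9],"roll":46,"gripper":-0.8},
    {"dp":[0.5,0.5,18.9],"roll":46,"gripper":-0.8},
    {"dp":[0.5,0.5,18.9],"roll":46,"gripper":-0.8},
    {"dp":[0.5,0.5,18.9],"roll":46,"gripper":-0.8},
    {"dp":[0.5,0.5,18.9],"roll":46,"gripper":-0.8},
    {"dp":[0.5,0.5,18.9],"roll":46,"gripper":-0.8},
    {"dp":[0.5,0.5,18.9],"roll":46,"gripper":-0.8},
    {"dp":[0.5,0.5,18.9],"roll":46,"gripper":-0.8},
  ],
)

```text
clock: 23.1
eef_pos: [601.6, 173.1, 100.7]
eef_rot: [3.141, 0.0, -0.1]
wrist_force: [-0.6, -0.9, -1.2]
finger_gap: 21.9
finger_force: 35.0
```

```bash
python3 - <<'E'
from h import *
b=viewer.camera("side")[:,:,::-1]
go((601.4,173,62,-6.3))
cv2.imwrite("pics/g8.png",cv2.resize(b[110:210,180:300],None,fx=5,fy=5,interpolation=cv2.INTER_CUBIC))
E
```

```text
now [601.6 173.1 100.8] -5.8 gap 21.4
(601.4, 173, 62, -6.3) dp [-0.2, 0.1, 38.8] roll 0.5
```

View pics/g8.png

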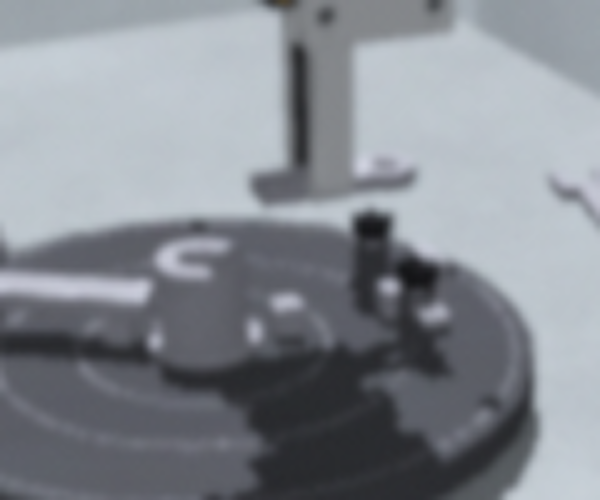

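The short arm is held eye outward (385,165) above its nest. Lowering.

carry_out(
  deltas=[
    {"dp":[-0.2,0,15],"roll":0.5,"gripper":-0.8},
    {"dp":[-0.2,0,28],"roll":0.5,"gripper":-0.8},
    {"dp":[-0.2,0,36],"roll":0.5,"gripper":-0.8},
    {"dp":[-0.2,0,40],"roll":0.5,"gripper":-0.8},
    {"dp":[-0.2,0,40],"roll":0.5,"gripper":-0.8},
    {"dp":[-0.2,0,40],"roll":0.5,"gripper":-0.8},
    {"dp":[-0.2,0,40],"roll":0.5,"gripper":-0.8},
  ],
)

```text
clock: 23.73
eef_pos: [601.9, 173.2, 61.6]
eef_rot: [-3.141, -0.001, -0.112]
wrist_force: [0.5, -0.2, -1.3]
finger_gap: 21.8
finger_force: 35.0
```

```bash
python3 - <<'E'
from h import *
go((601.4,173,47.2,-6.3))
E
```

```text
now [601.9 173.2  61.6] -6.4 gap 21.8
(601.4, 173, 47.2, -6.3) dp [-0.4, 0.3, 14.4] roll -0.1
```

carry_out(
  deltas=[
    {"dp":[-0.4,0.3,8],"roll":0,"gripper":-0.8},
    {"dp":[-0.4,0.3,12],"roll":0,"gripper":-0.8},
    {"dp":[-0.4,0.3,14.4],"roll":0,"gripper":-0.8},
    {"dp":[-0.4,0.3,14.4],"roll":0,"gripper":-0.8},
    {"dp":[-0.4,0.3,14.6],"roll":0,"gripper":-0.8},
    {"dp":[-0.4,0.3,14.6],"roll":0,"gripper":-0.4},
    {"dp":[-0.4,0.3,14.6],"roll":0,"gripper":-0.2},
    {"dp":[-0.4,0.3,14.6],"roll":0,"gripper":-0.2},
    {"dp":[-0.4,0.3,14.6],"roll":0,"gripper":-0.2},
    {"dp":[-0.4,0.3,14.6],"roll":0,"gripper":-0.2},
  ],
)

```text
clock: 24.57
eef_pos: [601.1, 172.9, 46.4]
eef_rot: [-3.142, -0.0, -0.113]
wrist_force: [0.7, -0.4, 0.0]
finger_gap: 37.5
finger_force: 0.0
```

carry_out(
  deltas=[
    {"dp":[0,0,-15],"roll":0,"gripper":-0.2},
    {"dp":[0,0,-50],"roll":0,"gripper":-0.2},
    {"dp":[0,0,-90],"roll":0,"gripper":-0.2},
    {"dp":[0,0,-110],"roll":0,"gripper":-0.2},
    {"dp":[0,0,-110],"roll":0,"gripper":-0.2},
    {"dp":[0,0,-110],"roll":0,"gripper":-0.2},
  ],
)

```text
clock: 25.07
eef_pos: [601.4, 172.9, 157.2]
eef_rot: [-3.141, -0.002, -0.113]
wrist_force: [0.5, -0.0, -1.6]
finger_gap: 38.0
finger_force: 0.0
```

```bash
python3 - <<'E'
from h import *
go((447,-256,150,-21.3))
for n in ("top","side"):
  viewer.camera(n)
  for l in("cap","cap_below","long_arm","short_arm"):
    for r in models.cut_out(n,l)[:3]: print(n,l,round(r['p'],2),np.round(r['box'],1),[round(float(v.mean()),1) for v in np.nonzero(r['region'])[::-1]])
for z in(39,53,71): 
  for n in("top","side"): print(z,n,proj(n,[447,-256,z]))
E
```

```text
now [601.4 172.9 157.2] -6.5 gap 38.0
(447, -256, 150, -21.3) dp [-105.2, 443.6, 6.8] roll 14.8
top cap 0.75 [354.3 231.1 378.1 250.6] [365.1, 242.7]
side cap 0.9 [258.7 280.7 292.1 321.2] [274.2, 299.0]
side cap_below 0.88 [255.5 316.  293.1 329.6] [273.8, 321.1]
side long_arm 0.73 [170.7 163.6 211.7 173.9] [188.9, 168.0]
side short_arm 0.72 [229.8 160.3 260.6 173.7] [245.1, 166.2]
39 top [[363.97287097 241.79375786]]
39 side [[275.90671643 303.3250375 ]]
53 top [[365.47121808 241.70260808]]
53 side [[276.12631708 296.16752348]]
71 top [[367.45346168 241.58202116]]
71 side [[276.41628706 286.71643915]]
```

carry_out(
  deltas=[
    {"dp":[-105,443.6,7],"roll":14.8,"gripper":0.35},
    {"dp":[-105,443.6,7],"roll":14.8,"gripper":0.35},
    {"dp":[-105,443.6,7],"roll":14.8,"gripper":0.35},
    {"dp":[-105,443.6,7],"roll":14.8,"gripper":0.35},
    {"dp":[-105,443.6,7],"roll":14.8,"gripper":0.35},
    {"dp":[-105,443.6,7],"roll":14.8,"gripper":0.35},
    {"dp":[-105,443.6,7],"roll":14.8,"gripper":0.35},
    {"dp":[-105,443.6,7],"roll":14.8,"gripper":0.35},
    {"dp":[-105,443.6,7],"roll":14.8,"gripper":0.35},
    {"dp":[-105,443.6,7],"roll":14.8,"gripper":0.35},
    {"dp":[-105,443.6,7],"roll":14.8,"gripper":0.35},
    {"dp":[-105,443.6,7],"roll":14.8,"gripper":0.35},
  ],
)

```text
clock: 26.57
eef_pos: [444.7, -261.2, 149.3]
eef_rot: [3.141, -0.0, -0.376]
wrist_force: [0.7, 0.4, -0.9]
finger_gap: 63.5
finger_force: 0.0
```

carry_out(
  deltas=[
    {"dp":[0,0,0],"roll":0,"gripper":0.35},
    {"dp":[0,0,20],"roll":0,"gripper":0.35},
    {"dp":[0,0,50],"roll":0,"gripper":0.35},
    {"dp":[0,0,50],"roll":0,"gripper":0.35},
    {"dp":[0,0,50],"roll":0,"gripper":0.35},
    {"dp":[0,0,50],"roll":0,"gripper":0.35},
  ],
)

```text
clock: 27.07
eef_pos: [447.7, -255.7, 100.7]
eef_rot: [3.141, -0.001, -0.37]
wrist_force: [-0.3, -1.0, 0.0]
finger_gap: 63.5
finger_force: 0.0
```

```bash
python3 - <<'E'
from h import *
go((447.3,-256,80,-21.3),(447.3,-256,56.5,-21.3))
# plate: fit of the laid arms, from the top picture's bright regions
a=viewer.camera("top")
for l in("long_arm","short_arm","boss","cap"):
  for r in models.cut_out("top",l)[:3]: print(l,round(r['p'],2),np.round(r['box'],1),[round(float(v.mean()),1) for v in np.nonzero(r['region'])[::-1]])
for q in((476.7,228,56),(609.4,172.1,56),(542.8,179.5,76)): print(proj("top",q))
E
```

```text
now [ 447.7 -255.7  100.7] -21.2 gap 63.5
(447.3, -256, 80, -21.3) dp [-0.3, 0.4, 20.7] roll 0.1
(447.3, -256, 56.5, -21.3) dp [-0.3, 0.4, 44.2] roll 0.1
long_arm 0.58 [140.1 204.6 170.9 244.2] [157.5, 222.8]
short_arm 0.73 [177.2 152.3 192.9 181.6] [183.9, 167.7]
boss 0.83 [169.1 183.9 188.7 206.2] [178.6, 194.7]
boss 0.75 [295.7 105.9 310.8 124.6] [300.6, 115.6]
boss 0.51 [277.6 281.  291.9 299.5] [286.4, 288.7]
[[157.17174159 223.13412017]]
[[183.79607956 167.21353216]]
[[178.24038823 194.36064666]]
```

Both arms and the boss match prediction within 0.5 px. Now grip the cap's crown.

carry_out(
  deltas=[
    {"dp":[-0.3,0.4,20],"roll":0,"gripper":0.35},
    {"dp":[-0.3,0.4,35],"roll":0,"gripper":0.35},
    {"dp":[-0.3,0.4,43.5],"roll":0,"gripper":0.35},
    {"dp":[-0.3,0.4,43.5],"roll":0,"gripper":0.35},
    {"dp":[-0.3,0.4,43.5],"roll":0,"gripper":-0.2},
    {"dp":[-0.3,0.4,43.5],"roll":0,"gripper":-0.2},
    {"dp":[-0.3,0.4,43.5],"roll":0,"gripper":-0.2},
    {"dp":[-0.3,0.4,43.5],"roll":0,"gripper":-0.2},
    {"dp":[-0.3,0.4,43.5],"roll":0,"gripper":-0.2},
    {"dp":[-0.3,0.4,43.5],"roll":0,"gripper":-0.2},
  ],
  newtons=25,
)

```text
clock: 28.15
eef_pos: [446.9, -256.7, 56.8]
eef_rot: [3.141, -0.002, -0.371]
wrist_force: [-0.9, -0.3, 6.1]
finger_gap: 47.1
finger_force: 25.0
```

carry_out(
  deltas=[
    {"dp":[0,0,-4],"roll":0,"gripper":-0.2},
    {"dp":[0,0,-9],"roll":0,"gripper":-0.2},
    {"dp":[0,0,-15],"roll":0,"gripper":-0.2},
    {"dp":[0,0,-22],"roll":0,"gripper":-0.2},
    {"dp":[0,0,-30],"roll":0,"gripper":-0.2},
    {"dp":[0,0,-50],"roll":0,"gripper":-0.2},
    {"dp":[0,0,-75],"roll":0,"gripper":-0.2},
    {"dp":[0,0,-90],"roll":0,"gripper":-0.2},
    {"dp":[0,0,-90],"roll":0,"gripper":-0.2},
    {"dp":[0,0,-90],"roll":0,"gripper":-0.2},
  ],
)

```text
clock: 28.98
eef_pos: [446.6, -256.5, 146.4]
eef_rot: [3.141, -0.001, -0.371]
wrist_force: [0.1, 0.1, -1.2]
finger_gap: 47.6
finger_force: 25.0
```

```bash
python3 - <<'E'
from h import *
go((542.8,179.5,150,-21.3))
viewer.camera("side")
for l in("cap","cap_below"):
    for r in models.cut_out("side",l)[:3]: print(l,round(r['p'],2),np.round(r['box'],1),[round(float(v.mean()),1) for v in np.nonzero(r['region'])[::-1]])
p=read_state()['eef_pos']
print(proj("side",p+[0,0,-3]),proj("side",p+[0,0,-17]),proj("side",[447.3,-256,53]))
E
```

```text
now [ 446.6 -256.5  146.4] -21.3 gap 47.6
(542.8, 179.5, 150, -21.3) dp [-68.4, -441.2, -3.9] roll 0.0
cap 0.85 [257.3 230.9 295.3 266.9] [272.3, 251.2]
cap_below 0.86 [255.2 290.3 293.6 330.8] [273.4, 308.1]
[[277.02714256 246.86020943]] [[276.77888548 255.19949782]] [[276.30565258 296.10134497]]
```

carry_out(
  deltas=[
    {"dp":[-68.4,-441.2,-4],"roll":0,"gripper":-0.2},
    {"dp":[-68.4,-441.2,-4],"roll":0,"gripper":-0.2},
    {"dp":[-68.4,-441.2,-4],"roll":0,"gripper":-0.2},
    {"dp":[-68.4,-441.2,-4],"roll":0,"gripper":-0.2},
    {"dp":[-68.4,-441.2,-4],"roll":0,"gripper":-0.2},
    {"dp":[-68.4,-441.2,-4],"roll":0,"gripper":-0.2},
    {"dp":[-68.4,-441.2,-4],"roll":0,"gripper":-0.2},
    {"dp":[-68.4,-441.2,-4],"roll":0,"gripper":-0.2},
    {"dp":[-68.4,-441.2,-4],"roll":0,"gripper":-0.2},
    {"dp":[-68.4,-441.2,-4],"roll":0,"gripper":-0.2},
    {"dp":[-68.4,-441.2,-4],"roll":0,"gripper":-0.2},
    {"dp":[-68.4,-441.2,-4],"roll":0,"gripper":-0.2},
  ],
)

```text
clock: 30.13
eef_pos: [542.5, 184.2, 148.4]
eef_rot: [3.141, 0.002, -0.367]
wrist_force: [-1.1, -0.4, -1.8]
finger_gap: 47.5
finger_force: 25.0
```

carry_out(
  deltas=[
    {"dp":[0,0,0],"roll":0,"gripper":-0.2},
    {"dp":[0,0,15],"roll":0,"gripper":-0.2},
    {"dp":[0,0,30],"roll":0,"gripper":-0.2},
    {"dp":[0,0,35],"roll":0,"gripper":-0.2},
    {"dp":[0,0,35],"roll":0,"gripper":-0.2},
    {"dp":[0,0,35],"roll":0,"gripper":-0.2},
  ],
)

```text
clock: 30.63
eef_pos: [542.7, 178.9, 115.1]
eef_rot: [3.141, 0.0, -0.372]
wrist_force: [0.8, -0.7, -1.4]
finger_gap: 47.3
finger_force: 25.0
```

```bash
python3 - <<'E'
from h import *
go((542.8,179.5,81,-21.3))
viewer.camera("side")
for l in("cap","boss"):
    for r in models.cut_out("side",l)[:3]: print(l,round(r['p'],2),np.round(r['box'],1),[round(float(v.mean()),1) for v in np.nonzero(r['region'])[::-1]])
p=read_state()['eef_pos']
print(proj("side",p+[0,0,-10]),proj("side",[542.8,179.5,60]))
E
```

```text
now [542.7 178.9 115.1] -21.3 gap 47.3
(542.8, 179.5, 81, -21.3) dp [-0.1, -0.6, 34.1] roll -0.0
cap 0.74 [210.1 141.2 231.6 153.9] [218.7, 148.8]
boss 0.69 [350.7 203.3 375.  228.8] [365.3, 216.8]
boss 0.55 [154.4 258.6 178.7 286.2] [165.6, 270.5]
[[220.11303896 148.8852205 ]] [[220.86429204 166.7644668 ]]
```

carry_out(
  deltas=[
    {"dp":[0,-0.6,12],"roll":0,"gripper":-0.2},
    {"dp":[0,-0.6,17],"roll":0,"gripper":-0.2},
    {"dp":[0,-0.6,21],"roll":0,"gripper":-0.2},
    {"dp":[0,-0.6,25],"roll":0,"gripper":-0.2},
    {"dp":[0,-0.6,28],"roll":0,"gripper":-0.2},
    {"dp":[0,-0.6,28],"roll":0,"gripper":-0.2},
    {"dp":[0,-0.6,28],"roll":0,"gripper":-0.2},
  ],
)

```text
clock: 31.37
eef_pos: [542.9, 180.2, 86.8]
eef_rot: [3.141, 0.0, -0.371]
wrist_force: [0.0, 0.4, -1.5]
finger_gap: 47.3
finger_force: 25.0
```

Over the boss without contact. Lower the remaining 6 mm and release.

carry_out(
  deltas=[
    {"dp":[0,0.5,3],"roll":0,"gripper":-0.2},
    {"dp":[0,0.5,6],"roll":0,"gripper":-0.2},
    {"dp":[0,0.5,6.3],"roll":0,"gripper":-0.2},
    {"dp":[0,0.5,6.3],"roll":0,"gripper":-0.2},
    {"dp":[0,0.5,6.3],"roll":0,"gripper":0.25},
    {"dp":[0,0.5,6.3],"roll":0,"gripper":0.25},
    {"dp":[0,0.5,6.3],"roll":0,"gripper":0.25},
    {"dp":[0,0.5,6.3],"roll":0,"gripper":0.25},
    {"dp":[0,0.5,6.3],"roll":0,"gripper":0.25},
  ],
)

```text
clock: 32.12
eef_pos: [542.8, 179.7, 80.7]
eef_rot: [-3.141, -0.0, -0.371]
wrist_force: [-0.6, -0.8, -0.3]
finger_gap: 58.8
finger_force: 0.0
```

carry_out(
  deltas=[
    {"dp":[0,0,-20],"roll":0,"gripper":0.25},
    {"dp":[0,0,-50],"roll":0,"gripper":0.25},
    {"dp":[0,0,-90],"roll":0,"gripper":0.25},
    {"dp":[0,0,-110],"roll":0,"gripper":0.25},
    {"dp":[0,200,-110],"roll":0,"gripper":0.25},
    {"dp":[0,200,-110],"roll":0,"gripper":0.25},
    {"dp":[0,200,-110],"roll":0,"gripper":0.25},
    {"dp":[0,200,-110],"roll":0,"gripper":0.25},
    {"dp":[0,200,-110],"roll":0,"gripper":0.25},
    {"dp":[0,200,-110],"roll":0,"gripper":0.25},
    {"dp":[0,200,-110],"roll":0,"gripper":0.25},
  ],
)

```text
clock: 33.03
eef_pos: [470.0, -7.8, 191.1]
eef_rot: [-3.141, -0.001, -0.374]
wrist_force: [-0.1, -0.1, 0.1]
finger_gap: 58.7
finger_force: 0.0
```

```bash
python3 - <<'E'
from h import *
go()
b=viewer.camera("side")[:,:,::-1]; a=viewer.camera("top")[:,:,::-1]
A=np.vstack([a[140:250,130:260]]); B=b[120:230,150:280]; C=b[240:350,220:350]
cv2.imwrite("pics/g9.png",cv2.resize(np.hstack([A,B,C]),(800,226),interpolation=cv2.INTER_CUBIC))
print(proj("top",[542.8,179.5,94]), [ (round(r['p'],2),r['box'],[v.mean() for v in np.nonzero(r['region'])[::-1]]) for r in models.cut_out("top","cap")[:3]])
E
```

```text
now [470.   -7.8 191.1] -21.4 gap 58.7
[[177.15571701 193.45496421]] [(0.68, [167.1, 183.3, 191.3, 205.2], [np.float64(178.09315589353614), np.float64(194.56273764258555)])]
```

View pics/g9.png

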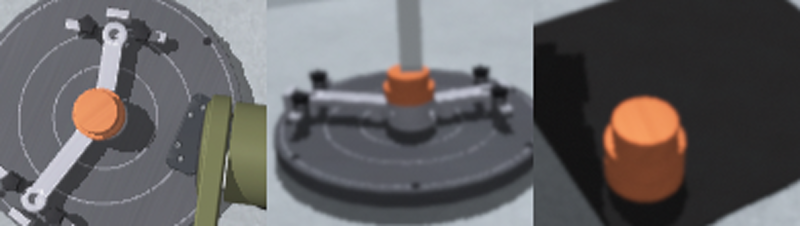

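The cap sits level on the boss, both arms are on their rests with the eyes between the posts, and the two other caps still stand stacked. Handing in.

```bash
python3 -c "
from cell import manip
print(manip.sign_off())"
```

```text
the job is handed in; nothing more can be done
None
```

The fixture is loaded and the job handed in at about 33 s of the 144 s allowed; the final pictures show everything in place and the two other caps still stacked, but the hand-in returned no verdict.

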